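Put the handpiece's flat battery on charge

TASK

The battery in the handpiece control unit is flat: press it down to trip its push-push latch, draw it out once it has sprung up, and put it on charge by lowering it gently, not dropping it, fully home into the free well of the charger. Leave the other battery and the other things on the bench where they are.

Things in the scene. Friction and masses are not known exactly. Their poses are not given: they have to be found in the camera images.
- pack: Flat battery pack: upright block 34 mm (x) by 60 mm (y) by 90 mm tall, dark grey with copper-brown ribbed top third, one red spot on top; about 0.25 kg. Foot edges rounded 4 mm, top edges 3 mm. Origin: centre of its underside, z up. At the start latched in the control unit's bay, its top only 4 to 5 mm above the deck: too little to grip. Fits the wells either way round.
- unit: The handpiece control unit: an ivory box 170 mm (x) by 130 mm (y) by 104 mm tall with a flat top deck, fixed to the bench. Origin: centre of its underside. The battery bay opens in the deck at x = -40 mm; a speed knob 13 mm tall and 29 mm across stands on the deck at x = 50, y = -34 mm, next to a flat display.
- bay_mouth (a point): Centre of the mouth of the control unit's battery bay, level with the deck (104 mm above the bench); axes as the unit's, z up. The bay is a vertical shaft 36.4 mm (x) by 62.4 mm (y), so the pack's 34 mm sides face the unit's +x and -x.
- latch (a joint): Vertical spring carriage under the pack, in m: about 0 (to -0.001) = latched; positive = pressed deeper, stop at 0.008; negative = sprung up, end at -0.026 (pack top 30 mm above the deck). Push-push: pressed past about 0.0065 and let go, it rises to -0.026 within about a second; pressed that deep again, it latches. Pressing takes 4 to 8 N. The pack stands loose on it.
- charger: The two-well charger: a dark grey box 84 mm (x) by 190 mm (y) by 62 mm tall with a copper-brown band, ivory rims round the wells, fixed to the bench. Origin: centre of its underside. Wells 37 mm (x) by 63 mm (y), 50 mm deep, at y = -45 mm (holds the other battery, green lamps) and y = +45 mm (free, lamps off).
- free_well (a point): Centre of the flat floor of the charger's free well, 12 mm above the bench; axes as the charger's, z up. A pack fully home stands with its underside here and its top 90 mm higher, 40 mm above the charger's deck.
- free_well_mouth (a point): Centre of the mouth of the free well, level with the charger's deck (62 mm above the bench); straight above free_well.
- pack2: The other battery, of the same size and colours but with green gauge spots, already standing in the other well of the charger. Origin: centre of its underside. Leave it alone.
- brick: Soldering brick, pale yellow slab 115 mm (x) by 200 mm (y) by 30 mm tall, lying loose at the right; 0.7 kg. Origin: centre of its underside. Leave it alone.
- third_hand: Third hand: black iron foot 75 mm (x) by 45 mm (y) with a steel post and tweezers that reach to x = 115 mm, 112 mm tall, loose; 0.6 kg. Origin: centre of its underside. Leave it alone.
- handpiece: Unplugged steel handpiece, 125 mm long, 25 mm across, lying along y in a black rubber rest 40 by 90 mm, together 47 mm tall, loose; 0.3 kg. Origin: centre of the rest's underside. Leave it alone.
Mind the look-alikes: they are no part of the job. Of the things that look like the unit, take the one that is farthest to the robot's right at the start.

How it is judged:
By the outcome, as a careful person would: the job done as asked, in the order asked, and still so for the second after the job is handed in, with the robot touching nothing.
It also fails if it takes over 48 s, if anything falls off the work surface, if the arm or the gripper's body presses on something with over 40 N, if the wrist force passes 120 N, or if a joint passes its speed limit or range.

ROBOT

A 6-joint arm with a two-finger parallel gripper is mounted at the origin on the work surface. World frame = base frame: x ahead of the robot, y to its left, z up, the work surface at z = 0. Lengths are in mm, angles in rad, forces in N, time in s.
With the tool pointing down it reaches from about 325 to 875 mm from the base axis. Payload 4.4 kg.
Tool frame: the origin (TCP) lies where the fingers leave the gripper's body, on its centre line; the fingertips stand 73 mm ahead of it and the grasp point (between the pads) lies 54 mm ahead of it; z points along the fingers, x is the direction in which the jaws open and shut, and the axes are right-handed (so a half turn about z gives the same grasp; the last joint's range is limited). The gripper opens to 85 mm and grips with 20 to 120 N. Pads are 22 mm wide; open, the fingers measure 114 mm over their backs; the gripper's body (76 mm by 85 mm) begins 54 mm behind the grasp point. The pads swing forward as they close: fully open they stand 13 mm farther back than shut.
Start: joints at [1.165, 0.207, 1.542, -0, 1.393, -0.15], TCP at [145.496, 556.29, 303.882] pointing down, gripper open.
Joint ranges: [-2.73, 2.73], [-0.86, 2.22], [0.23, 2.46], [-1.11, 4.25], [0.08, 2.63], [-2.82, 2.82]. Speed limits (rad/s): [2.79, 2.79, 3.14, 3.14, 3.14, 3.14].

INTERFACE

Orientations are given as a 3x3 rotation matrix whose columns are the frame's x, y, z axes.
In Python, from station import * gives the robot as it stands. The module is installed in compiled form; this text tells all that it offers. Calls block until the motion is done:
- reach(position, orientation): joint-space move of the TCP to a pose.
- movel(position, velocity=150, rotation=None, f_stop=None): straight line of the TCP; rotation=None keeps the orientation; velocity is the mean speed in mm/s. With f_stop (N) it stops when the force on the tool has changed by that much, and returns True; else False.
- goto_joints(angles): joint-space move.
- move_gripper(opening, newtons=None): finger opening in mm; newtons is the grip in N (None keeps the last); returns when the fingers have stopped.
- hold(seconds).
- inverse_kinematics(position, orientation): joint angles nearest the present ones, or None.
- snapshot(name): name is "scene" or "top" or "wrist"; returns a dict with "img" (384x512x3 uint8, red, green, blue), "camera_matrix" (3x3 intrinsics, pixels), "rvec" (rotation vector, rad) and "tvec" (3), from world to camera coordinates, as OpenCV has them; the wrist camera has in their place "hand_eye" (4x4, takes a point from camera to tool coordinates, whose origin is the TCP and whose axes are the tool frame's). Camera axes: x right, y down, z forward; pixel columns grow to the right and rows downward; lengths in mm; the calibration is good to about 2 mm. A picture is of the moment at which its call begins: read the wrist's pose just before it. There is no depth.
A pose or a line that the arm cannot do raises MotionError and nothing moves.
- sign_off(): hands the job in, once; it reports no verdict.
Trained networks look in a picture, given as the dict that the camera call returned (one of the last four; its "shot" number tells which), for a name from the list of things; names that differ only in an ending like _2 or _b are one class to them, and where a whole thing is asked for, a point or a joint stands for the part that bears it (a point fixed in the world has none). Each returns a list of dicts, best first, with "p" (0 to 1); they miss things now and then, are a little off and sometimes report something else, mostly with a low value. They report only what shows in the picture. A call takes as long as a camera call. They do not tell look-alikes from the thing itself.
- regions_of(picture, name): "mask" (384x512 bool, what is visible of it) and "pixel" ([column, row] in pixels, amid what is visible of it).
Readings, each from a call of its own:
- get_clock(): time.
- get_joint_positions(): joint angles.
- get_qvel(): joint speeds.
- get_joint_efforts(): joint torques, N m.
- get_eef_pos(): TCP position.
- get_ee_rot(): TCP orientation.
- get_ft_force(): force on the tool from outside, world axes, zero at the start.
- get_torque(): the same for the moment, N m.
- get_grip_width(): finger opening in mm.
Only numpy, scipy, OpenCV 4.12 (cv2) and the standard library are available. Lean on these libraries where they do the work, as an engineer would, in place of code of your own. Each camera call takes 0.05 s, during which the arm holds its last target.

## Working session

There is one attempt and no reset: what is moved stays moved. The work goes in short steps, each a Python script; the robot and the scene stay as the last script left them, time stands still between calls to the robot, and variables do not carry over. Pictures are saved under pics/ and viewed, and the job is handed in when it is done.

```bash
mkdir -p pics; ls; python3 - <<'E'
from station import *
import cv2,numpy as np,pickle
print(get_clock())
for n in ["scene","top"]:
    s=snapshot(n); pickle.dump(s,open(f"pics/{n}0.pkl","wb"))
    print(n,s["camera_matrix"].tolist(),s["rvec"],s["tvec"])
    cv2.imwrite(f"pics/{n}0.png",cv2.resize(s["img"][:,:,::-1],(800,600),interpolation=cv2.INTER_CUBIC))
    for k in ["unit","pack","charger","free_well"]:
        try:
            for r in regions_of(s,k): print(n,k,round(r["p"],2),r["pixel"],r["mask"].sum())
        except Exception as e: print(k,e)
print(get_clock())
E
```

```text
pics
0.0
scene [[363.9622609323323, 0.0, 251.99312168922884], [0.0, 363.9622609323323, 193.25730936032122], [0.0, 0.0, 1.0]] [ 2.07083318  1.68883275 -0.45615562] [-115.3269471  -493.08518592 1462.22299293]
scene unit 0.57 [341.6, 241.9] 3811
scene unit 0.55 [191.9, 192.4] 2704
scene pack 0.65 [192.4, 192.3] 2703
scene pack 0.46 [185.8, 170.2] 164
scene charger 0.91 [297.3, 175.4] 1743
top [[481.6918444898139, 0.0, 259.33405660909995], [0.0, 481.6918444898139, 193.32103578379318], [0.0, 0.0, 1.0]] [ 2.15396388 -2.18221895  0.12351348] [   5.13222809  647.84375081 1402.24896898]
top unit 0.67 [325.7, 221.5] 2753
top unit 0.67 [190.3, 139.2] 3114
top pack 0.63 [227.7, 231.6] 271
top pack 0.5 [323.6, 234.7] 223
top charger 0.55 [206.0, 228.6] 1647
top free_well 0.61 [209.4, 227.0] 1693
top free_well 0.33 [325.6, 233.1] 244
0.5
```

View pics/scene0.png

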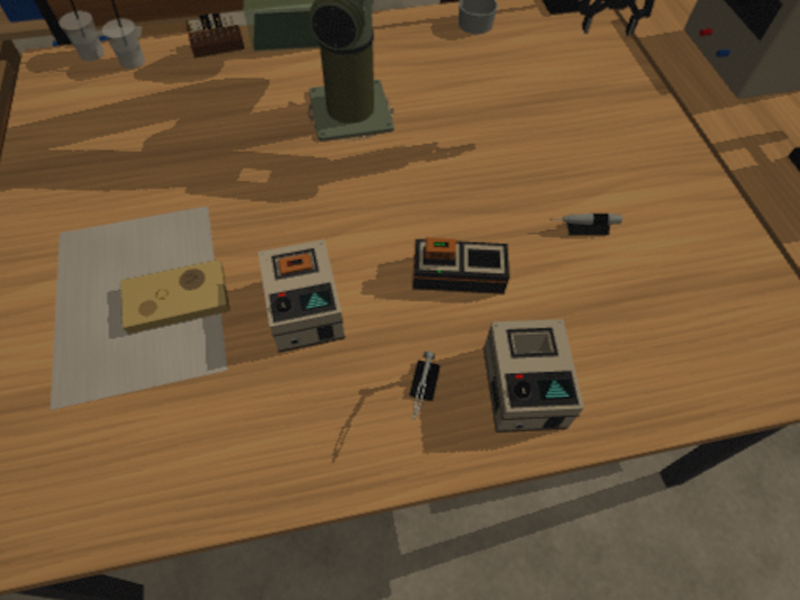

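View pics/top0.png

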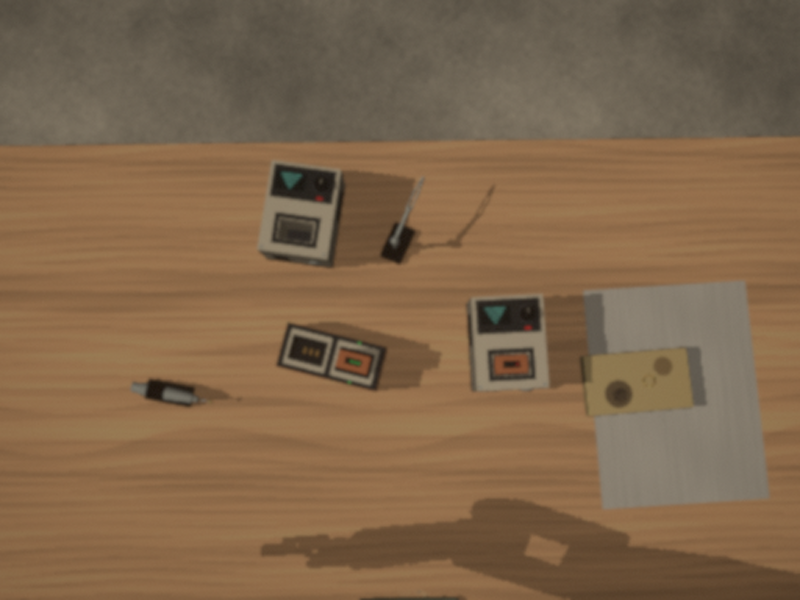

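The look-alikes for the unit in the top view (native 512 px frame) are the box at (326,221), on the robot's right with a pack in its bay, and the box at (190,139), on the left with an empty bay. Being farthest right, (326,221) is the one. The packs are at (326,233), latched in that unit, and (228,232), the green-lit pack2 in the charger. The free well is at about (197,224). I'll check this in a close crop and localise.

```bash
cat > h.py <<'E'
import numpy as np,cv2,pickle
def ext(s,pose=None):
    if "rvec" in s:
        R=cv2.Rodrigues(np.array(s["rvec"],float))[0]; t=np.array(s["tvec"],float).ravel()
    else:
        p,Rt=pose; H=np.eye(4);H[:3,:3]=Rt;H[:3,3]=p
        M=np.linalg.inv(H@np.array(s["hand_eye"])); R=M[:3,:3];t=M[:3,3]
    return R,t
def unproj(s,px,z,pose=None):
    R,t=ext(s,pose);K=np.array(s["camera_matrix"]);px=np.atleast_2d(np.array(px,float))
    d=(np.linalg.inv(K)@np.c_[px,np.ones(len(px))].T).T@R; c=-R.T@t
    return c+d*((z-c[2])/d[:,2])[:,None]
def proj(s,P,pose=None):
    R,t=ext(s,pose);P=np.atleast_2d(P)
    q=(P@R.T+t)@np.array(s["camera_matrix"]).T
    return q[:,:2]/q[:,2:]
def rotz(a): return np.array([[np.cos(a),-np.sin(a),0],[np.sin(a),np.cos(a),0],[0,0,1.]])
def down(a): # tool x axis at world yaw a, z down
    c,s=np.cos(a),np.sin(a); return np.array([[c,s,0],[s,-c,0],[0,0,-1.]])
E
python3 - <<'E'
from h import *
s=pickle.load(open("pics/top0.pkl","rb"))
im=s["img"]
cr=im[170:265,170:400]
cv2.imwrite("pics/crop0.png",cv2.resize(cr[:,:,::-1],None,fx=3.4,fy=3.4,interpolation=cv2.INTER_CUBIC))
k=.64
print("unit deck",unproj(s,np.array([[472,298],[542,295],[548,388],[473,390]])*k,104).round())
print("charger",unproj(s,np.array([[288,324],[386,346],[377,388],[278,365]])*k,62).round())
print(unproj(s,np.array([[512,364],[308,350]])*k,[106]).round(),)
print(proj(s,[[0,0,0]]))
print("third hand",unproj(s,np.array([[398,243],[422,180]])*k,60).round())
E
```

```text
unit deck [[ 646. -125.  104.]
 [ 650. -252.  104.]
 [ 482. -257.  104.]
 [ 480. -123.  104.]]
charger [[607. 216.  62.]
 [563.  34.  62.]
 [486.  51.  62.]
 [530. 234.  62.]]
[[ 526. -194.  106.]
 [ 556.  173.  106.]]
[[261.09704768 415.86429178]]
third hand [[758.   9.  60.]
 [879. -38.  60.]]
```

View pics/crop0.png

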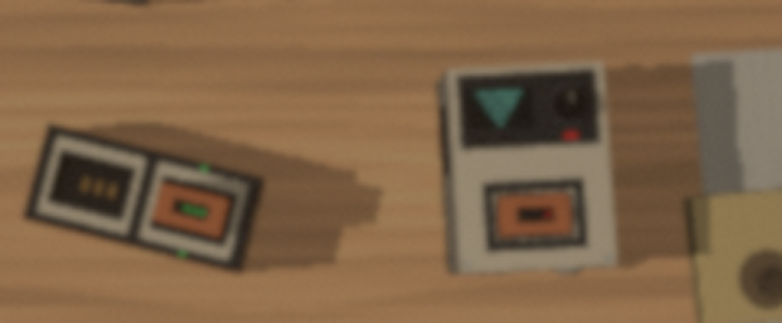

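The crop shows the right-hand unit with the red-spotted pack at crop (535,214), next to its red-marked knob. The charger's free well, with contacts showing, is at (98,185), and green-lit pack2 is at (193,210). The choice is confirmed. Next come closer wrist views.

```bash
python3 - <<'E'
from station import *
from h import *
def shot(n):
    p=np.array(get_eef_pos());R=np.array(get_ee_rot());s=snapshot("wrist")
    pickle.dump((s,(p,R)),open(f"pics/{n}.pkl","wb"))
    cv2.imwrite(f"pics/{n}.png",cv2.resize(s["img"][:,:,::-1],(800,600),interpolation=cv2.INTER_CUBIC)); return s,(p,R)
for a in (-.23,-.23+np.pi,0.03,.03+np.pi):
    print(a,inverse_kinematics([556,178,330],down(a)), inverse_kinematics([526,-194,300],down(a)))
reach([540,150,330],down(-.23)); s,_=shot("w1"); print(s["hand_eye"].round(3).tolist(),s["camera_matrix"].round(1).tolist(),get_clock())
reach([526,-194,330],down(.03)); s,_=shot("w2"); print(get_clock())
move_gripper(0); print(get_clock(),get_grip_width())
E
```

```text
-0.23 [ 1.61637775e-01  2.06101941e-01  1.48766417e+00 -4.44089210e-16
  1.44782654e+00  3.91637775e-01] [-5.07709213e-01  1.79473188e-01  1.58181221e+00 -4.44089210e-16
  1.38030726e+00 -2.77709213e-01]
2.911592653589793 [ 1.61637775e-01  2.06101941e-01  1.48766417e+00 -4.44089210e-16
  1.44782654e+00 -2.74995488e+00] None
0.03 [ 1.61637775e-01  2.06101941e-01  1.48766417e+00 -4.44089210e-16
  1.44782654e+00  1.31637775e-01] [-5.07709213e-01  1.79473188e-01  1.58181221e+00 -4.44089210e-16
  1.38030726e+00 -5.37709213e-01]
3.171592653589793 None [-5.07709213e-01  1.79473188e-01  1.58181221e+00 -4.44089210e-16
  1.38030726e+00  2.60388344e+00]
[[1.0, -0.001, -0.001, -1.456], [0.001, 0.958, 0.288, -72.849], [0.0, -0.288, 0.958, -70.105], [0.0, 0.0, 0.0, 1.0]] [[267.0, 0.0, 254.3], [0.0, 267.0, 187.4], [0.0, 0.0, 1.0]] 2.5917
3.9417
4.7083 -0.11595673327116637
```

View pics/w1.png

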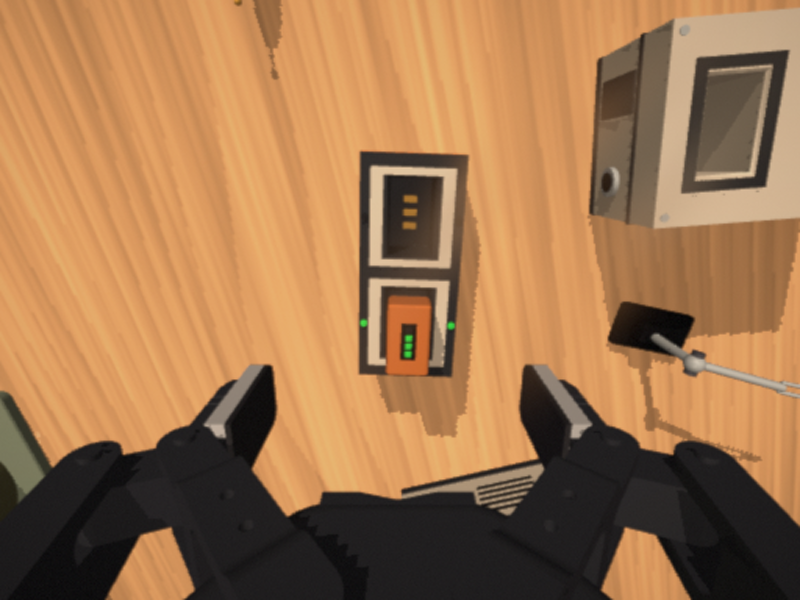

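View pics/w2.png

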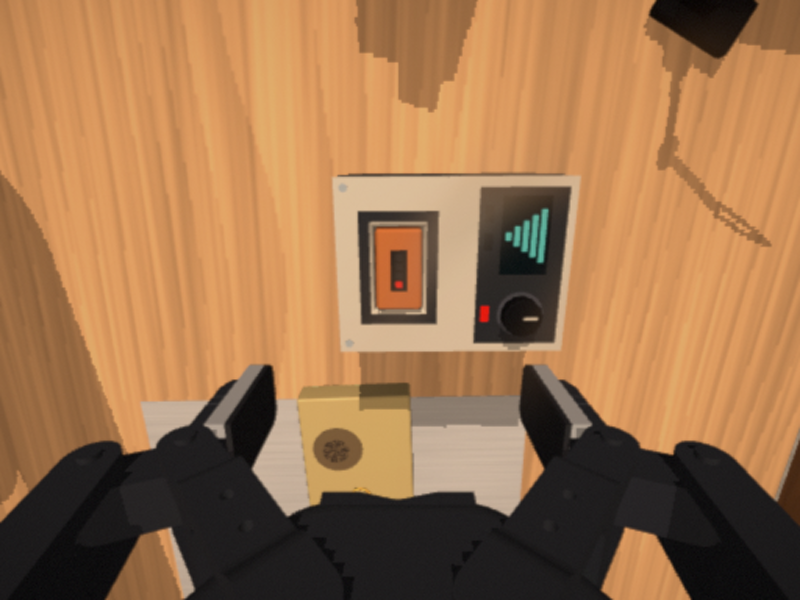

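w1 shows the charger's free well at (410,218), with contacts visible and lamps off, and pack2 at (408,335). w2 shows the unit with the red-spotted pack at (399,268) and the knob at (519,315). I'll rectify both to metric top-down views for accuracy.

```bash
cat >> h.py <<'E'
def rect(s,pose,x0,y0,a,z,w,h,sc):
    # top-down patch centred x0,y0, local axes yaw a; cols = local -y, rows = local -x
    u,v=np.meshgrid(np.arange(int(h*sc)),np.arange(int(w*sc)))
    lx=w/2-v/sc; ly=h/2-u/sc
    P=np.stack([lx,ly,0*lx],-1).reshape(-1,3)@rotz(a).T+[x0,y0,z]
    q=proj(s,P,pose).astype(np.float32).reshape(*u.shape,2)
    return cv2.remap(s["img"],q[...,0],q[...,1],cv2.INTER_CUBIC)
E
python3 - <<'E'
from h import *
s,p=pickle.load(open("pics/w2.pkl","rb"))
k=.64
print(unproj(s,np.array([[333,178],[579,177],[561,350],[341,351]])*k,104,p).round(1))
im=rect(s,p,565,-190,0.03,104,200,150,4)
cv2.imwrite("pics/r2.png",im[:,:,::-1][:, :])
s,p=pickle.load(open("pics/w1.pkl","rb"))
print(unproj(s,np.array([[360,153],[468,155],[452,376],[360,374]])*k,62,p).round(1))
im=rect(s,p,546,134,-.23,62,110,220,3.6); print(im.shape)
cv2.imwrite("pics/r1.png",im[:,:,::-1])
E
```

```text
[[ 478.6 -128.   104. ]
 [ 646.9 -122.3  104. ]
 [ 652.9 -251.   104. ]
 [ 483.  -257.   104. ]]
[[529.  239.1  62. ]
 [609.6 218.8  62. ]
 [561.6  36.   62. ]
 [481.5  56.8  62. ]]
(396, 792, 3)
```

View pics/r2.png

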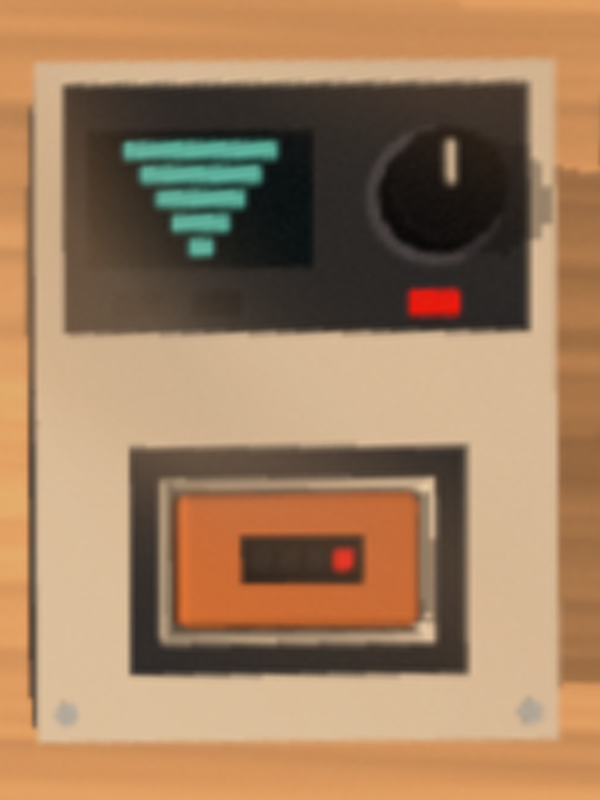

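View pics/r1.png

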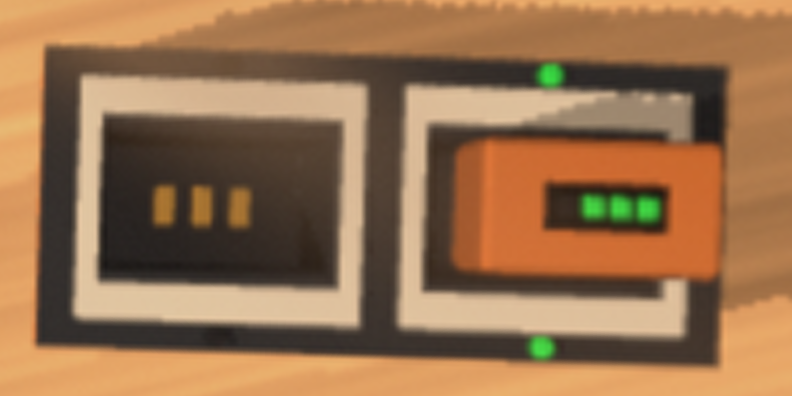

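Fits: the unit centre is (565,-189) with yaw 0.034, which puts the bay mouth at (524.8,-190.8). The charger yaw is -0.261 and the free well is at (556.2,181.9). Both outlines measure the specified sizes. Now I'll press the pack.

```bash
cat >> h.py <<'E'
def shot(n):
    from station import snapshot,get_eef_pos,get_ee_rot
    p=np.array(get_eef_pos());R=np.array(get_ee_rot());s=snapshot("wrist")
    pickle.dump((s,(p,R)),open(f"pics/{n}.pkl","wb"))
    cv2.imwrite(f"pics/{n}.png",cv2.resize(s["img"][:,:,::-1],(800,600),interpolation=cv2.INTER_CUBIC)); return s,(p,R)
BAY=np.array([524.8,-190.8]);UY=0.034
WELL=np.array([556.2,181.9]);CY=-.261
E
python3 - <<'E'
from station import *
from h import *
reach([*BAY,205],down(UY))
print(get_clock(),get_ft_force())
r=movel([*BAY,183],60)
r=movel([*BAY,171],16,f_stop=14); print(r,get_eef_pos(),get_ft_force(),get_clock())
hold(.1);print(get_eef_pos(),get_ft_force())
movel([*BAY,250],100); hold(.3)
print(get_clock(),get_ft_force())
reach([BAY[0]-0,BAY[1]+0,300],down(UY))
s,p=shot("w3")
E
```

```text
5.275 [ 0.48052409 -0.33695159  0.61128263]
False [ 525.58278918 -191.17818226  172.71773593] [-1.75988673  1.57033498  7.45976385] 6.6917
[ 525.583161   -191.18194931  172.73638734] [-1.65590522  1.40343212  7.18586578]
8.0333 [-0.15055319 -0.27204235  0.96607176]
```

View pics/w3.png

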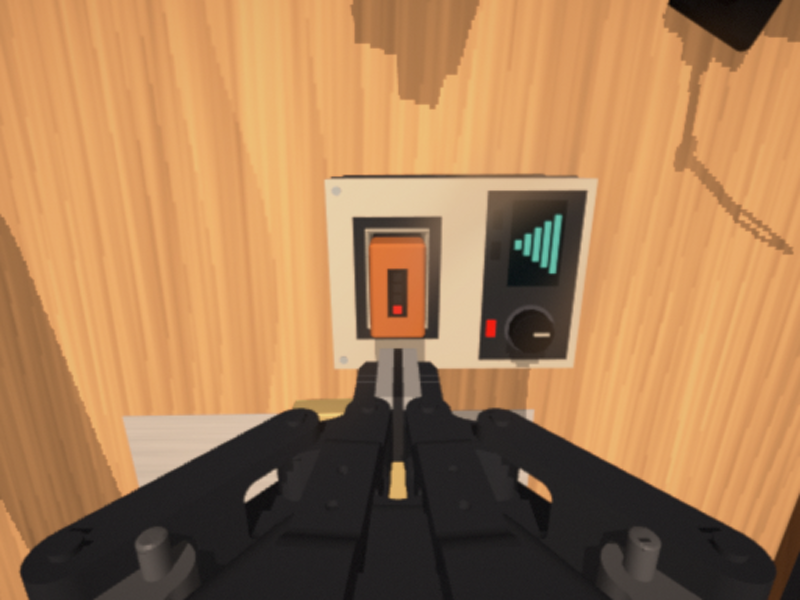

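The pack now stands proud of the deck, with its top at (398,285), so the latch tripped. Next I'll check its height and position, then grasp.

```bash
python3 - <<'E'
from station import *
from h import *
s,p=pickle.load(open("pics/w3.pkl","rb")); print(p[0])
im=rect(s,p,*BAY,UY,134,90,110,6)
cv2.imwrite("pics/r3.png",im[:,:,::-1])
cv2.imwrite("pics/r3b.png",rect(s,p,*BAY,UY,104,90,110,6)[:,:,::-1])
E
```

```text
[ 525.97953735 -191.43191596  302.50552879]
```

View pics/r3.png

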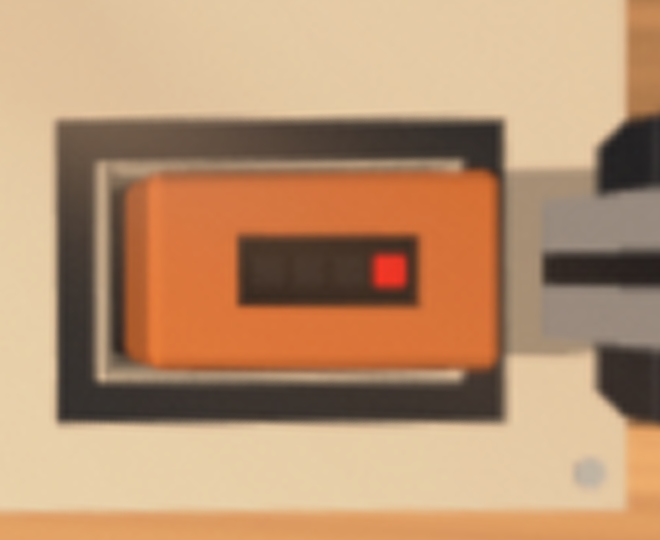

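View pics/r3b.png

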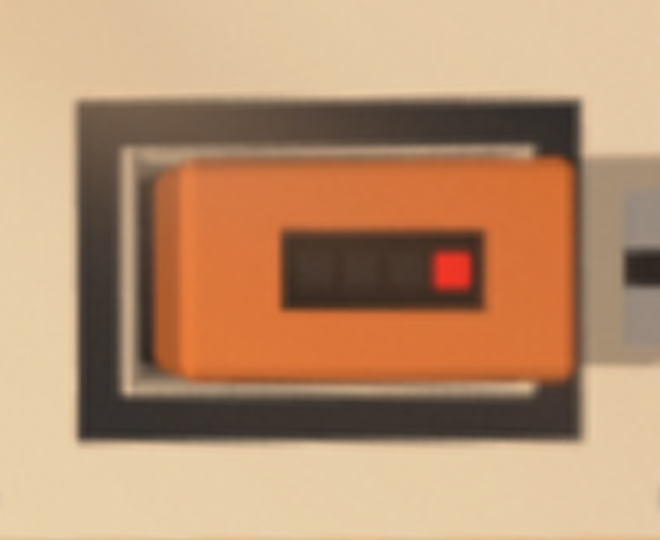

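In the z=134 plane the pack measures 33.3 by 60 mm and is centred in the bay within the shaft's play, so it is fully sprung up. The arm has a 1–2.5 mm steady offset, which I'll compensate for. Now the grasp.

```bash
python3 - <<'E'
from station import *
from h import *
G=np.array([*(BAY+[0,.8]),0])
def go(t,v,**k):
    return movel(list(t),v,**k)
move_gripper(58)
t=G+[0,0,230]; go(t,150); hold(.15)
e=t-np.array(get_eef_pos()); print("err",e.round(2),get_clock())
t=G+[0,0,181]; print(go(t+e,90,f_stop=10)); hold(.1)
print((t-np.array(get_eef_pos())).round(2),get_ft_force().round(2) if hasattr(get_ft_force(),'round') else get_ft_force())
move_gripper(20,40); hold(.1)
print(get_grip_width(),get_ft_force(),get_clock(),get_eef_pos())
shot("w4")
E
```

```text
err [-0.95  0.53 -1.73] 9.75
False
[ 0.34 -0.2   0.86] [ 0.3  -0.32 -0.22]
33.29859532204248 [ 2.65942824 -0.67509515  3.00839789] 11.0 [ 524.94400901 -189.83292166  180.2811477 ]
```

View pics/w4.png

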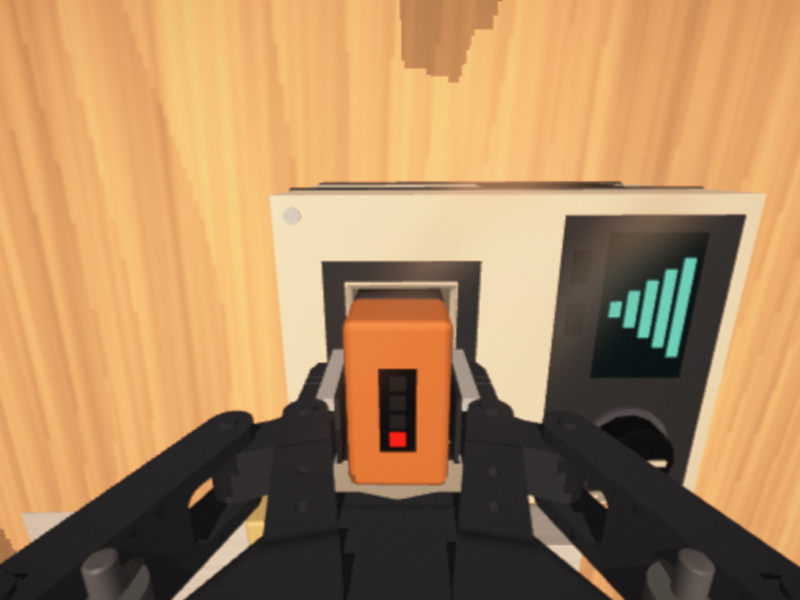

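The pack is held squarely between the pads (grip 33.3 mm, pack top at (398,400)). Next I'll draw it out straight and carry it over to the charger.

```bash
python3 - <<'E'
from station import *
from h import *
move_gripper(20,60)
p=np.array(get_eef_pos())
print(movel([p[0],p[1],210],50,f_stop=25), get_ft_force())
print(movel([p[0],p[1],285],110,f_stop=25)); hold(.1)
print(get_grip_width(),get_ft_force(),get_clock(),get_eef_pos())
reach([*WELL,285],down(CY)); hold(.3)
print(get_grip_width(),get_ft_force(),get_clock(),get_eef_pos())
shot("w5")
E
```

```text
False [ 5.20864969  1.44979146 -2.26395583]
False
33.16606757760714 [ 0.27665646  0.93113975 -2.86446062] 12.9667 [ 523.94332897 -189.44419244  283.41193473]
32.81509130509319 [ 0.48388387  0.3628682  -3.02555926] 14.6583 [556.46326056 181.0745089  285.02507845]
```

View pics/w5.png

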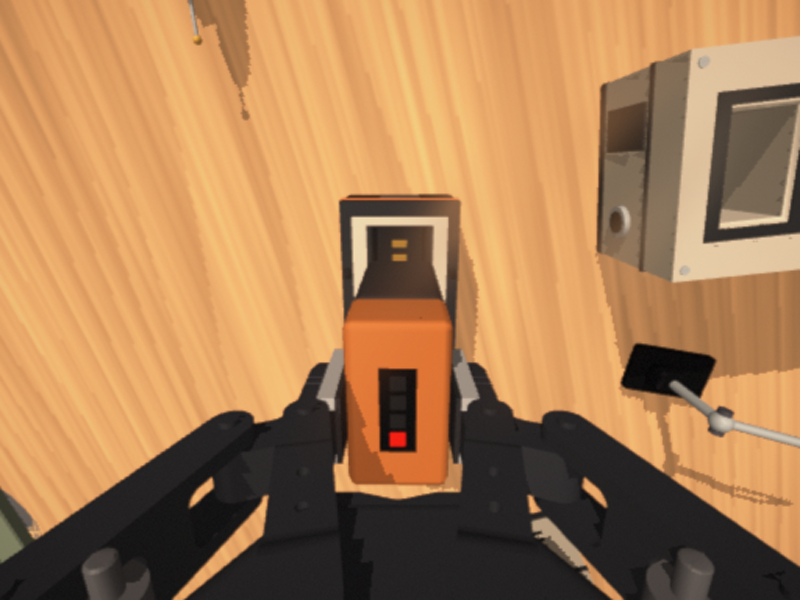

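The pack is held unchanged (top at (398,390)), with the free well's rim and contacts directly ahead at (400,245). I'll measure the pack and well in this same picture so any camera bias cancels.

```bash
python3 - <<'E'
from h import *
s,p=pickle.load(open("pics/w5.pkl","rb"))
zt=p[0][2]-46.3
a=np.arctan2(p[1][1,0],p[1][0,0]); print(a,p[0],zt)
A=rect(s,p,p[0][0],p[0][1],a,62,100,140,6)
B=rect(s,p,p[0][0],p[0][1],a,zt,100,100,6)
cv2.imwrite("pics/r5.png",A[:,:,::-1]);cv2.imwrite("pics/r5b.png",B[:,:,::-1])
E
```

```text
-0.26237306921383546 [556.46326056 181.0745089  285.02507845] 238.72507845174118
```

View pics/r5.png

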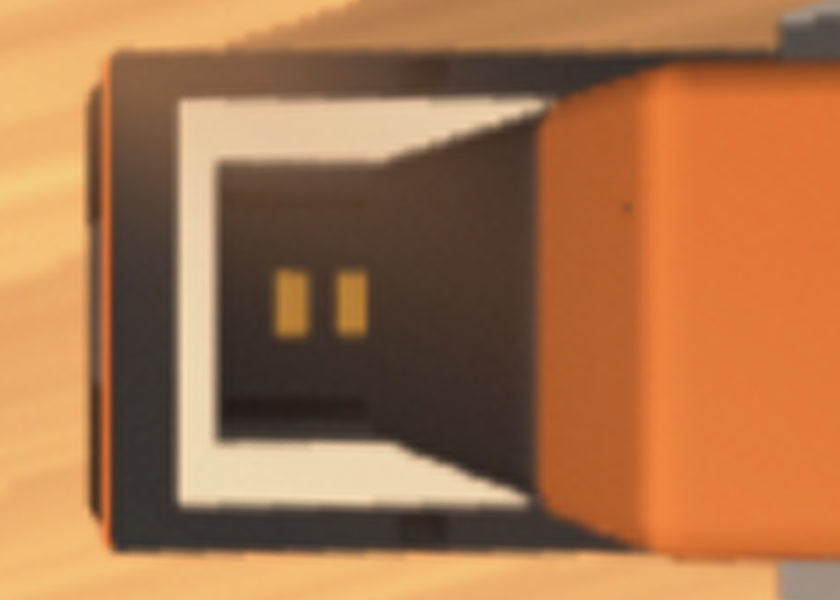

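View pics/r5b.png

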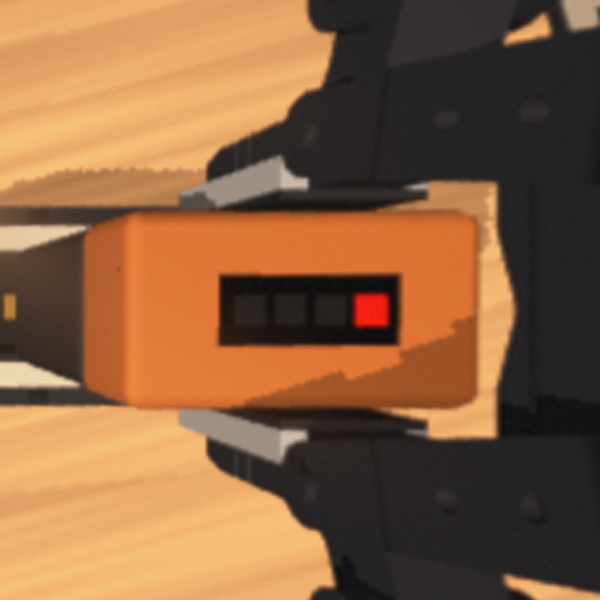

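The pack appears 1.6 mm off the jaw centre and the well 0.45 mm, so this is a camera-x bias. It agrees with the side force I saw when gripping in the bay. Relative correction: +1.15 mm in tool x and +0.5 mm in y. Now I'll lower it with force guards.

```bash
python3 - <<'E'
from station import *
from h import *
T=np.array([557.7,181.25,0])
t=T+[0,0,212]; movel(list(t),110); hold(.2)
e=t-np.array(get_eef_pos()); print("err",e.round(2),get_ft_force(),get_clock())
t=T+[0,0,203]; movel(list(t+e),60); hold(.1); e=e+(t-np.array(get_eef_pos())); print(get_eef_pos())
t=T+[0,0,185]; r=movel(list(t+e),25,f_stop=6); print(r,get_eef_pos(),get_ft_force(),get_clock())
shot("w6")
E
```

```text
err [-0.64 -0.15 -1.19] [ 0.42968312 -0.15359496 -2.33629343] 15.725
[556.95365598 181.06361726 201.57846965]
False [557.79107825 181.26875504 185.18958525] [-0.27230539  0.33998131 -2.9830724 ] 16.9583
```

View pics/w6.png

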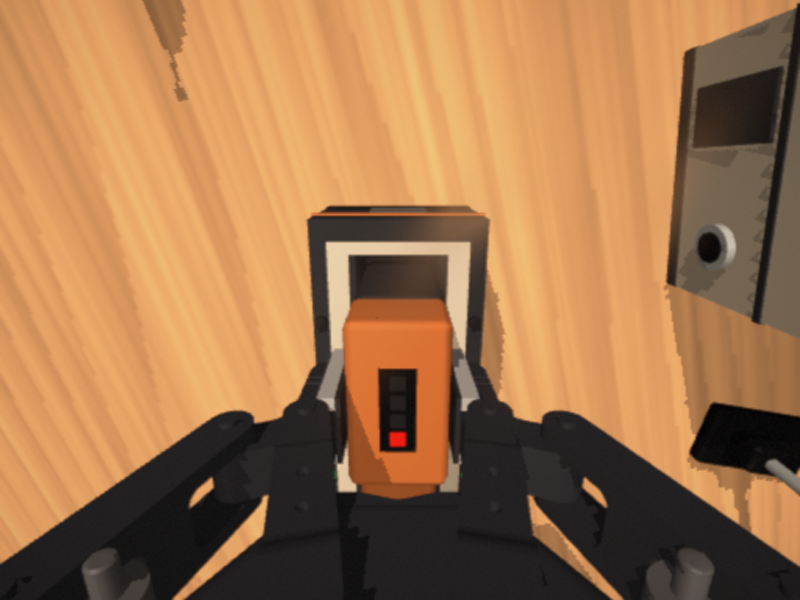

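No contact force with the underside about 13 mm below the mouth, and the pack (398,390) is aligned between the rims (350–447). On down to the floor.

```bash
python3 - <<'E'
from station import *
from h import *
T=np.array([557.7,181.25,0]);e=np.array([-.6,-.1,-1.3])
r=movel(list(T+e+[0,0,156]),25,f_stop=8); print(r,get_eef_pos(),get_ft_force(),get_clock())
if not r:
    r=movel(list(T+e+[0,0,143]),12,f_stop=7); print(r,get_eef_pos(),get_ft_force(),get_clock())
shot("w7")
E
```

```text
False [557.17780379 181.313852   154.77218812] [ 0.23080113  1.48250599 -2.28862331] 18.3833
True [557.55290778 181.41766988 148.36192325] [ 0.27958258 -1.11731583  4.14819415] 19.0333
```

View pics/w7.png

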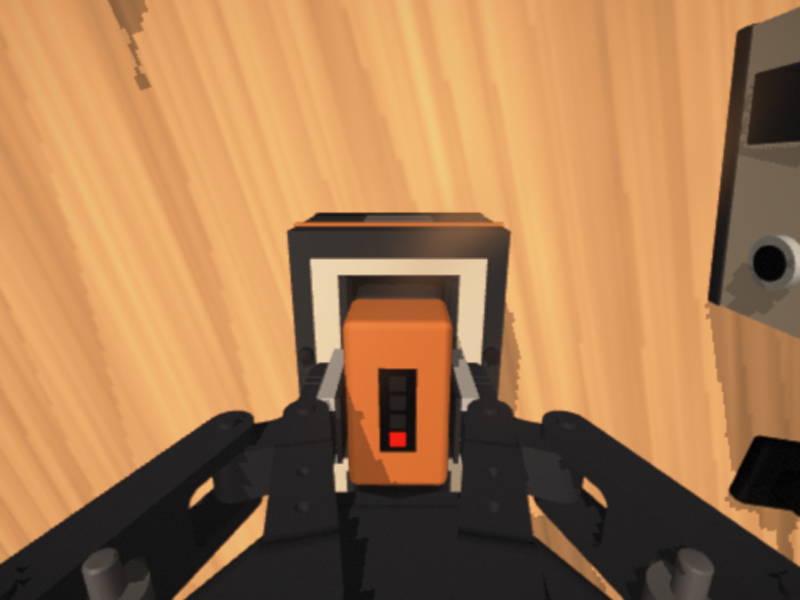

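It touched the floor at TCP z 148.36, against 148.3 predicted, so it's home. Now release, retreat and inspect.

```bash
python3 - <<'E'
from station import *
from h import *
p=np.array(get_eef_pos())
move_gripper(50); hold(.2); print(get_ft_force(),get_grip_width())
movel([p[0],p[1],210],60); movel([p[0],p[1],330],150)
hold(.2); print(get_clock(),get_ft_force(),get_eef_pos())
s,q=shot("w8")
cv2.imwrite("pics/r8.png",rect(s,q,545.9,138.1,-.261,102,110,220,3.6)[:,:,::-1])
for n in ["scene","top"]:
    s=snapshot(n); cv2.imwrite(f"pics/{n}1.png",cv2.resize(s["img"][:,:,::-1],(800,600),interpolation=cv2.INTER_CUBIC))
E
```

```text
[-0.45880954  0.62281742 -0.07392827] 50.1193376720693
21.9333 [ 0.25895762 -0.00272351  0.15805638] [557.00210871 181.3484888  328.53244778]
```

View pics/w8.png

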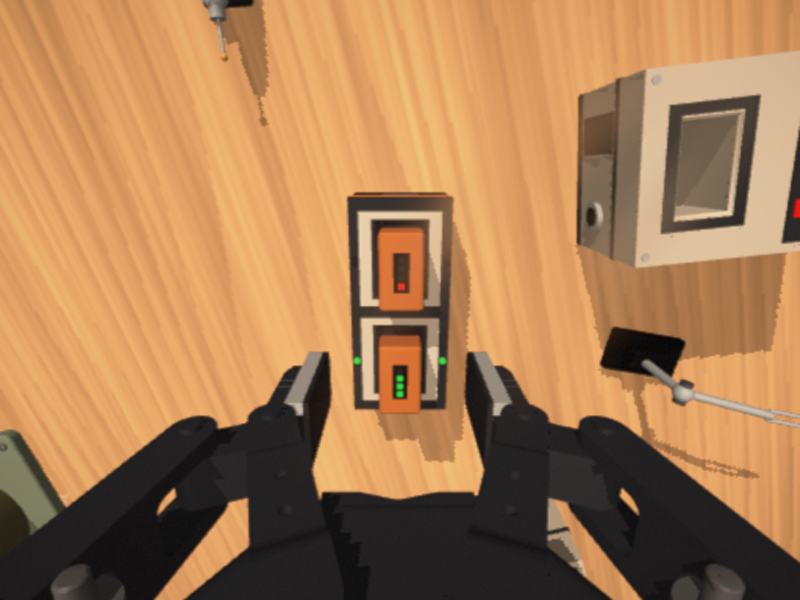

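View pics/r8.png

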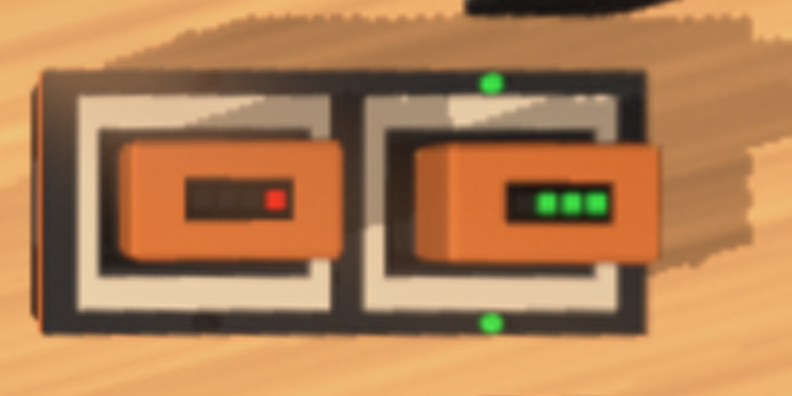

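View pics/scene1.png

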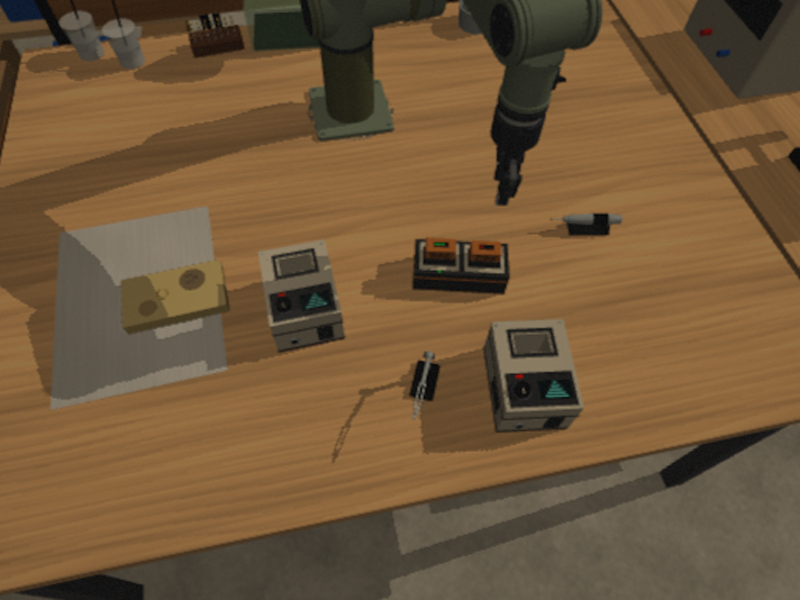

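w8 shows the red-spotted pack standing square in the free well at (401,268). It is the same apparent size, and so the same height, as pack2 at (400,375). In the scene view the chosen unit's bay is empty at (296,263), and the brick, third hand and handpiece have not moved.

```bash
python3 - <<'E'
from station import *
print(get_clock()); sign_off()
E
```

```text
22.0833
the job is handed in; nothing more can be done
```

The flat battery from the right-hand control unit is now in the charger's free well, and the job was handed in at 22.1 s of the 48 s allowed. I pressed it to trip the latch, drew it out once it had sprung up, and lowered it under force guard until it touched the floor.

**Checks that agreed**
- **Seating:** it touched down at tool height 148.36 mm, against 148.3 mm predicted for fully home, with a force of about 7 N. It was let go while standing, not dropped.
- **Height:** in the last wrist picture it appears the same size as the other battery, so it stands at the same height.
- **Everything else:** the unit's bay is empty, and in the last overall picture the other battery, brick, third hand and handpiece look unmoved.

**What disagreed or was not confirmed**
- **Wrist camera:** its calibration was about 1.5 mm off sideways. I corrected this by measuring the battery and the well in the same picture.
- **Arm position:** the arm settled 1–2.5 mm from its commanded positions, which I compensated for.
- **Charge lamps:** the lamps beside the filled well did not show lit in the last pictures.
- **No press check:** I did not press down on the battery afterwards to confirm it was home.

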